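# Stow the row of lancet cartons for the drive

## Robot

A 6-joint arm with a two-finger parallel gripper is mounted at the origin on a cart in front of the work surface, level with it; the furniture and walls round the work are solid. World frame = base frame: x ahead of the robot, y to its left, z up, the work surface at z = 0. Lengths are in mm, angles in rad, forces in N, time in s.
With the tool pointing down it reaches from about 400 to 925 mm from the base axis. Payload 12.5 kg.
Tool frame: the origin (TCP) lies midway between the tips of the shut fingers; the grasp point (between the pads) lies r.hold_point_z behind it (r.hold_point_z is the distance from the TCP to the grasp point, in mm); z points along the fingers, y is the direction in which the jaws open and shut (so a half turn about z gives the same grasp; the last joint's range is limited). The gripper opens to 95 mm and grips with 3 to 60 N. Pads are 20 mm wide; open, the fingers measure 119 mm over their backs; the gripper's body (75 mm by 180 mm) begins 59 mm behind the grasp point.
Start: joints at [1.153, 0.491, 1.559, -0, 1.092, -0.106], TCP at [191.717, 594.89, 188.561] pointing down, gripper open.
Joint ranges: [-3.1, 3.1], [-0.84, 2.19], [0.05, 2.79], [-1.13, 4.28], [0.06, 2.93], [-2.69, 2.69]. Speed limits (rad/s): [2.22, 2.22, 2.79, 3.14, 3.14, 3.14].

## Interface

Orientations are given as a unit quaternion [x, y, z, w].
In Python, from rig import status, imaging, workorder, nets, r gives the robot as it stands.
- The arm moves only by the tool play_rows, never from a script. Its argument "plan" is a list of rows, each an object with "turn": the turn, a rotation vector about the tool's x, y, z in degrees, a list of three; "travel": the shift along the tool's x, y, z in mm, a list of three; "claw": the finger opening in mm, from 0 to 95.1. A call has 1 to 8 rows; each row shifts and turns the commanded pose from where the row before left it, along the tool's axes as they then stand; what a row does not reach is not made up. A row lasts 1/10 s, in which the tool goes at most 50 mm and 8.59 degrees, less where a joint would pass 70% of its speed; a pose out of reach is approached as far as the arm can. A call with a gripper value outside its range is refused whole. The fingers move at their own pace and stop on an object; "force" is the grip in N (left out, the last holds). Time passes only in rows, so rows that do not move let the fingers close. It gives the time, the measured TCP pose, the force and the opening at its end, in the units of the state.
- status.observe(): the state, without advancing time (a new reading comes with each control period).
- imaging.camera(name): name is "scene" or "top" or "wrist"; returns a dict with "image" (384x512x3 uint8, red, green, blue), "intrinsics" (3x3 intrinsics, pixels), "dist_coeffs" ([k1, k2, p1, p2, k3] as OpenCV has them; the pictures are not rectified), "rvec" (rotation vector, rad) and "tvec" (3), from world to camera coordinates, as OpenCV has them; the wrist camera has in their place "tool_from_camera" (4x4, takes a point from camera to tool coordinates, whose origin is the TCP and whose axes are the flange's). Camera axes: x right, y down, z forward; pixel columns grow to the right and rows downward; lengths in mm; the calibration is good to about 2 mm. A picture is of the moment at which its call begins: read the wrist's pose just before it. There is no depth.
- workorder.sign_off(): hands the job in, once; it reports no verdict.
Trained networks look in a picture, given as the dict that the camera call returned (one of the last four; its "shot" number tells which), for a name from the list of things; names that differ only in an ending like _2 or _b are one class to them, and where a whole thing is asked for, a point or a joint stands for the part that bears it (a point fixed in the world has none). Each returns a list of dicts, best first, with "score" (0 to 1); they miss things now and then, are a little off and sometimes report something else, mostly with a low value. They report only what shows in the picture. A call takes as long as a camera call. They do not tell look-alikes from the thing itself.
- nets.masks_of(label, picture): "mask" (384x512 bool, what is visible of it) and "rect" ([left, top, right, bottom] in pixels, round what is visible of it).
The state is a dict: "time": time; "joint_positions": joint angles; "dq": joint speeds; "joint_efforts": joint torques, N m; "tool_pos": TCP position; "eef_rot": TCP orientation; "wrist_force": force on the tool from outside, world axes, zero at the start; "moment": the same for the moment, N m; "opening": finger opening in mm.
Only numpy, scipy, OpenCV 4.12 (cv2) and the standard library are available. Lean on these libraries where they do the work, as an engineer would, in place of code of your own. Each camera call takes 0.05 s, during which the arm holds its last target. There are 200 camera calls.

## Task

Get the lancet cartons ready for the drive: with the fingertips, gently push the row of three cartons along its rail as one train, touching only the rearmost one, until the front carton is fully home against the end stop and all three touch, leaving the keeper open meanwhile. Then push the swinging keeper arm with a fingertip until it is fully closed across the channel behind the last carton. Only push: no carton may be lifted, tipped or crushed against the stop, the row must not come apart, and the specimen cup, the tally counter and the dropper bottle nearby stay where they are; mind the tall microscope beside the rail.

Things in the scene. Friction and masses are not known exactly. Their poses are not given: they have to be found in the camera images.
- rail: Fixed aluminium channel, 308 x 78 mm; place and yaw vary. Origin: its centre, on the worktop. x runs along the channel to the end stop, y to the left, z up. Floor top z = 4 mm; walls 18 mm high, inner faces y = +-35 mm, outer +-39, from the open rear end (x = -150 mm) to the stop. A 44 mm high post outside the right wall (x = -49, y = -42 mm) is a rest for the keeper's end.
- stop_face (a point): Centre of the end stop's inner face, x = +150 mm, y = 0 in the rail's frame, 27 mm above the worktop; axes as the rail's. The stop is 46 mm high. With the row home the carton centres lie 33, 99 and 165 mm before this face and the last carton's rear face 198 mm before it (rail x = -48 mm).
- carton_front: White carton with a red band, 66 x 66 mm, 46 mm high, 80 g or so, loose in the channel, nearest the end stop. Origin at the centre of its underside (on the channel floor, 4 mm above the worktop), z up, x along the rail. Its front face starts 34 to 70 mm from the end stop.
- carton_middle: The same kind of carton, touching the front one (within 1 mm) at the start. Origin at the centre of its underside.
- carton_rear: The same kind of carton, the last of the row, touching the middle one (within 1 mm) at the start. Origin at the centre of its underside; its rear face is 33 mm behind the origin. Sliding the row takes 1 to 3 N; cardboard, not to be pressed with more than 45 N.
- keeper (a joint): Level dark steel arm on an upright pin at the rail's left wall, 8 mm thick, 99 mm long from the pin, 22 to 46 mm above the worktop, over the walls. Value in rad, growing counter-clockwise seen from above; the arm points at 170 degrees + value from the rail's +x axis. 0 = open, pointing backwards. 1.745 = closed (limit), straight across the channel. Starts at 0 to 0.2; friction 0.04 Nm; stays put.
- keeper_pivot (a point): On the keeper's hinge axis, 34 mm above the worktop; at x = -58 mm, y = +49 mm in the rail's frame, axes as the rail's. Its lug (26 x 22 mm, 18 mm high) and pin (to 50 mm high) stand outside the left wall. Closed, the arm lies 6 mm behind the last carton of a row that is home.
- keeper_tip (a point): On the keeper's centre line, at mid height, 95 mm from the hinge axis. Its x axis points along the arm, away from the hinge.
- microscope: Obstacle, fixed: large microscope to the right of the rail, between it and the middle of the worktop; about 400 mm deep (x), 240 mm wide (y), 450 mm high. Origin under its centre. To cross from one side of it to the other, travel above it.
- specimen_cup: Bystander: specimen cup with screw lid, 62 mm round, 72 mm high, loose beside the rail. Origin at the centre of its underside.
- tally: Bystander: round hand tally counter, 53 x 50 mm, 25 mm high, loose beside the rail. Origin at the centre of its underside.
- stain_bottle: Bystander: amber dropper bottle, 44 mm round, 108 mm high, loose beside the rail. Origin at the centre of its underside.
There are look-alikes about, which are no part of the job. Leave any black, green or orange look-alike of the carton_middle alone.

How it is judged:
By the outcome, as a careful person would: the job done as asked, in the order asked, and still so for the second after the job is handed in, with the robot touching nothing.
It also fails if it takes over 53 s, if anything falls off the work surface, if the arm or the gripper's body presses on something with over 40 N, if the wrist force passes 120 N, or if a joint passes its speed limit or range.

## Working session

There is one attempt and no reset: what is moved stays moved. The work goes in short steps, Python scripts to look and compute and a tool call to move; the robot and the scene stay as the last step left them, time stands still between calls to the robot, and variables do not carry over. Pictures are saved under pics/ and viewed, about 8 in all and at most 12, crops included, and the job is handed in when it is done.

Besides the shell and the picture viewer there is one more tool, called after "Emit:" in YAML: its name, and indented under it one key for each argument. play_rows: Moves the arm, as the interface text tells. Its arguments: {"type":"object","properties":{"plan":{"type":"array"},"force":{"type":"number"}},"required":["plan"]}

```bash
mkdir -p pics; ls; python3 - <<'E'
from rig import status, imaging, nets, r
import cv2,pickle,numpy as np
s=status.observe();print(s['time'],s['tool_pos'],s['eef_rot'],s['opening'],r.hold_point_z)
P={}
for n in ('scene','top'):
    p=imaging.camera(n);P[n]=p;cv2.imwrite(f'pics/{n}0.png',cv2.resize(p['image'][...,::-1],(800,600)))
    for l in ('rail','carton_front','keeper','microscope','specimen_cup','tally','stain_bottle'):
        for d in nets.masks_of(l,p)[:5]: print(n,l,round(d['score'],2),[int(v) for v in d['rect']])
pickle.dump(P,open('p0.pkl','wb'))
E
```

```text
pics
0.0 [191.59750531 594.61078233 187.9524975 ] [ 1.55287247e-01  9.87869195e-01 -5.50333118e-04 -1.48807459e-04] 95.13671996361865 18.8
scene rail 0.57 [203, 193, 295, 237]
scene carton_front 0.56 [269, 180, 292, 209]
scene keeper 0.58 [203, 197, 229, 212]
scene microscope 0.46 [203, 192, 295, 238]
scene specimen_cup 0.62 [293, 205, 316, 243]
scene tally 0.62 [321, 214, 333, 222]
scene stain_bottle 0.68 [258, 145, 274, 180]
top rail 0.85 [185, 156, 317, 261]
top carton_front 0.65 [250, 203, 287, 242]
top carton_front 0.29 [202, 255, 232, 284]
top keeper 0.47 [204, 153, 240, 183]
top microscope 0.64 [296, 172, 320, 191]
top specimen_cup 0.89 [201, 255, 232, 284]
top stain_bottle 0.77 [298, 172, 321, 192]
```

View pics/top0.png

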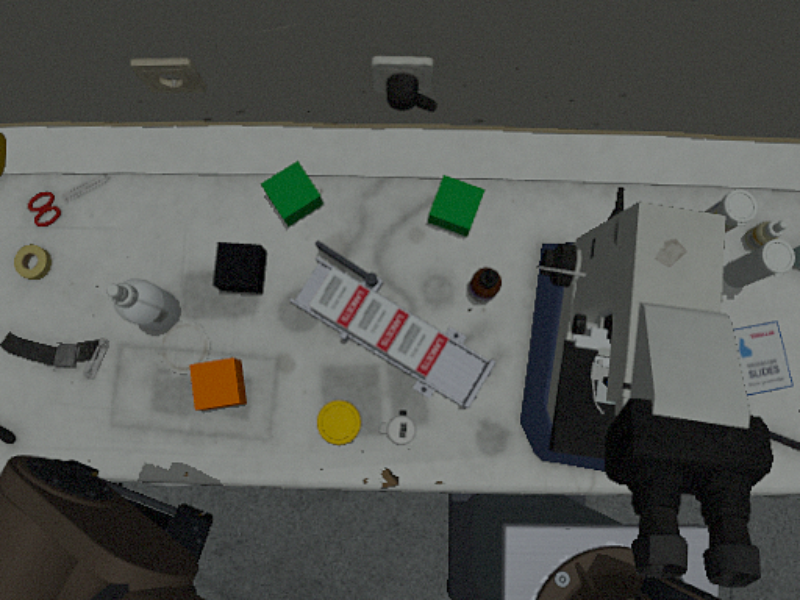

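View pics/scene0.png

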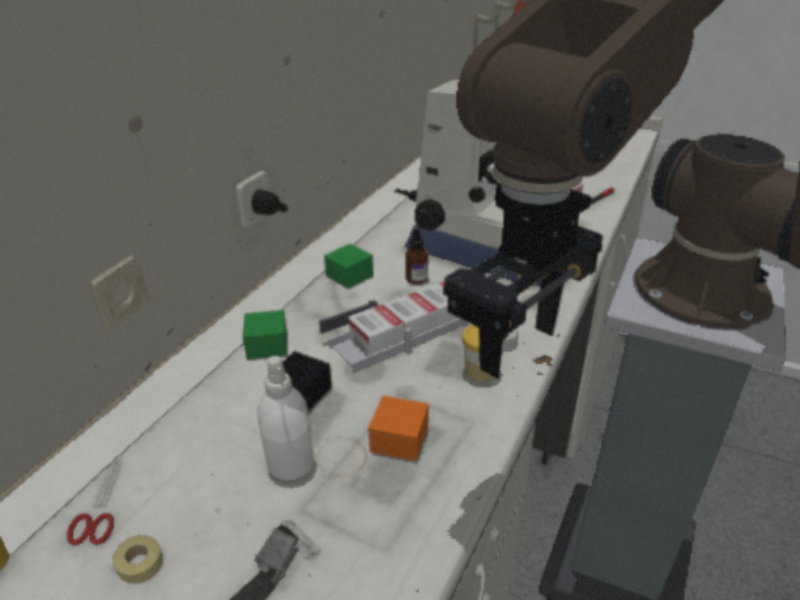

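The top view shows the rail from its rear (300,290) to its stop (475,385), with three white/red cartons on it. The keeper pin is at (371,278) and its tip at (318,243). The cup (yellow) is at (338,422), the tally at (402,428), the bottle at (486,285) and the microscope on the right. The black, green and orange boxes are look-alikes. Next I'll enlarge the rail.

```bash
python3 - <<'E'
import pickle,cv2,numpy as np
P=pickle.load(open('p0.pkl','rb'));p=P['top']
im=p['image'][145:270,180:325,::-1]
im=cv2.resize(im,None,fx=5.5,fy=4.7,interpolation=cv2.INTER_CUBIC);im=cv2.resize(p['image'][150:270,180:330,::-1],(750,600),interpolation=cv2.INTER_CUBIC)
cv2.imwrite('pics/crop0.png',im)
E
cat > h.py <<'E'
import numpy as np,cv2
def cam(p): return np.array(p['intrinsics'],float),np.array(p['dist_coeffs'],float),np.array(p['rvec'],float),np.array(p['tvec'],float)
def proj(p,X):
    K,d,rv,tv=cam(p);return cv2.projectPoints(np.array(X,float).reshape(-1,1,3),rv,tv,K,d)[0].reshape(-1,2)
def unproj(p,uv,z):
    K,d,rv,tv=cam(p);R=cv2.Rodrigues(rv)[0];uv=np.array(uv,float).reshape(-1,2)
    n=cv2.undistortPoints(uv.reshape(-1,1,2),K,d).reshape(-1,2);D=np.c_[n,np.ones(len(n))]@R;C=-R.T@tv.ravel()
    z=np.broadcast_to(z,len(n));return C+D*((z-C[2])/D[:,2])[:,None]
E
python3 - <<'E'
import pickle;from h import *
p=pickle.load(open('p0.pkl','rb'))['top']
s=0.64
for n,u,z in [('pin',(371,278),50),('tip',(318,244),46),('cup',(338,422),72),('tally',(402,428),25),('bottle',(486,280),108)]:
    print(n,unproj(p,np.array(u)*s,z).round())
K,d,rv,tv=cam(p);print('C',-cv2.Rodrigues(rv)[0].T@tv.ravel())
E
```

```text
pin [[500. 360.  50.]]
tip [[550. 440.  46.]]
cup [[294. 399.  72.]]
tally [[287. 311.  25.]]
bottle [[489. 202. 108.]]
C [ 307.64010735  314.99913566 1000.29192285]
```

View pics/crop0.png

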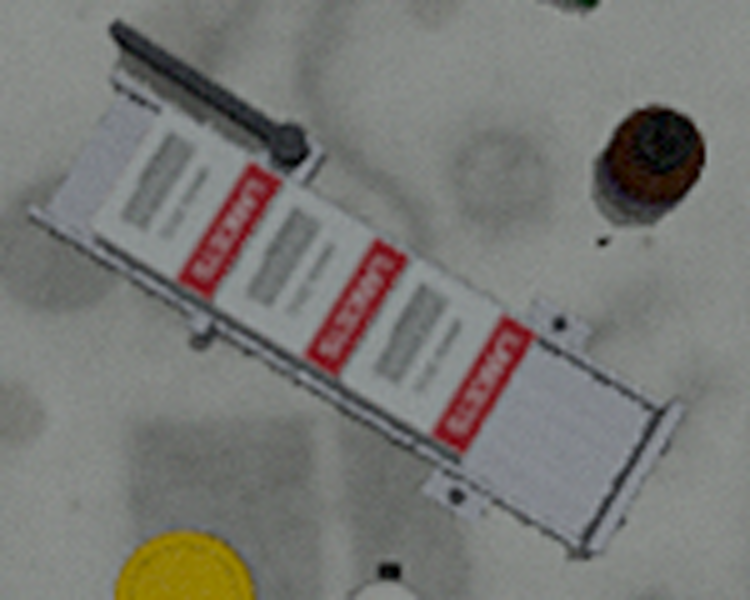

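The crop shows the pin at (290,143), the keeper tip at (115,28) and the post at (203,335). The rear wall ends are at (120,75) and (35,212), and the stop corners at (682,405) and (595,552). The row's front top edge runs (535,330)–(462,455) and its rear top edge (152,112)–(95,225). Next I'll fit the rail pose.

```bash
python3 - <<'E'
import pickle;from h import *;from scipy.optimize import least_squares
p=pickle.load(open('p0.pkl','rb'))['top']
pts=[((290,143),(-58,49,50)),((203,335),(-49,-42,44)),((120,75),(-150,37,18)),((35,212),(-150,-37,18)),((682,405),(154,39,46)),((595,552),(154,-39,46))]
uv=np.array([a for a,_ in pts])/5+[180,150];L=np.array([b for _,b in pts],float)
def W(q,L):
    c,s=np.cos(q[2]),np.sin(q[2]);return np.c_[q[0]+c*L[:,0]-s*L[:,1],q[1]+s*L[:,0]+c*L[:,1],L[:,2]]
f=lambda q:(proj(p,W(q,L))-uv).ravel()
# x up in image, rail +x points down-right
r=least_squares(f,[420,320,np.radians(-120)],loss='soft_l1');q=r.x
print(q,np.degrees(q[2]),f(q).reshape(-1,2).round(1).tolist())
def toR(w):
    c,s=np.cos(q[2]),np.sin(q[2]);d=w[:,:2]-q[:2];return np.c_[d@[c,s],d@[-s,c]]
print('row ends',toR(unproj(p,np.array([(535,330),(462,455),(152,112),(95,225)])/5+[180,150],50)).round(1).tolist())
k=toR(unproj(p,np.array([(290,143),(115,28)])/5+[180,150],46));print('keeper',k.round(1).tolist(),np.degrees(np.arctan2(*(k[1]-k[0])[::-1])))
print('by',toR(unproj(p,np.array([(338,422),(402,428),(486,285)])*.64,[72,25,108])).round().tolist())
np.save('q.npy',q)
E
```

```text
[427.59375652 332.42902326  -2.09311001] -119.92636936436949 [[0.4, -0.2], [-0.0, -1.9], [-1.2, 0.4], [-1.2, -0.3], [0.9, 0.2], [0.5, 1.0]]
row ends [[78.9, 32.7], [79.8, -31.7], [-119.3, 28.0], [-113.6, -29.1]]
keeper [[-59.0, 48.8], [-155.6, 52.9]] 177.56101958978235
by [[9.0, -149.0], [89.0, -111.0], [86.0, 113.0]]
```

Fit: the rail is centred at (427.6, 332.4) with yaw -119.9°. The row's rear face is at rail x ≈ -117 with a gap of about 70 mm, and the keeper is at about 0.13 rad. I'll move to above the channel behind the row.

Emit:
play_rows:
  plan:
    - {"turn":[0,0,0],"travel":[-42,-3.8,0],"claw":26}
    - {"turn":[0,0,0],"travel":[-42,-3.8,0],"claw":26}
    - {"turn":[0,0,0],"travel":[-42,-3.8,0],"claw":26}
    - {"turn":[0,0,0],"travel":[-42,-3.8,0],"claw":26}
    - {"turn":[0,0,0],"travel":[-42,-3.8,0],"claw":26}
    - {"turn":[0,0,0],"travel":[-42,-3.8,0],"claw":26}
    - {"turn":[0,0,0],"travel":[-42,-3.8,0],"claw":26}
    - {"turn":[0,0,0],"travel":[-42,-3.8,0],"claw":26}

```text
time: 1.6
tool_pos: [503.8, 462.0, 188.6]
eef_rot: [0.155, 0.988, 0.0, 0.0]
wrist_force: [0.8, -0.1, -0.5]
opening: 36.8
```

Emit:
play_rows:
  plan:
    - {"turn":[0,0,8.5],"travel":[0,0,0],"claw":26}
    - {"turn":[0,0,8.5],"travel":[0,0,0],"claw":26}
    - {"turn":[0,0,8.5],"travel":[0,0,0],"claw":26}
    - {"turn":[0,0,8.5],"travel":[0,0,0],"claw":26}
    - {"turn":[0,0,8.5],"travel":[0,0,0],"claw":26}
    - {"turn":[0,0,8.5],"travel":[0,0,0],"claw":26}
    - {"turn":[0,0,8.5],"travel":[0,0,0],"claw":26}
    - {"turn":[0,0,8.5],"travel":[0,0,0],"claw":26}

```text
time: 2.4
tool_pos: [502.2, 462.9, 188.5]
eef_rot: [0.683, 0.73, 0.0, -0.0]
wrist_force: [0.6, -0.0, -0.6]
opening: 25.9
```

Emit:
play_rows:
  plan:
    - {"turn":[0,0,8.5],"travel":[0,0,0],"claw":26}
    - {"turn":[0,0,8.5],"travel":[0,0,0],"claw":26}
    - {"turn":[0,0,8.5],"travel":[0,0,0],"claw":26}
    - {"turn":[0,0,8.5],"travel":[0,0,0],"claw":26}
    - {"turn":[0,0,0],"travel":[0,0,0],"claw":26}
    - {"turn":[0,0,0],"travel":[0,0,0],"claw":26}

```text
time: 3.0
tool_pos: [502.2, 462.9, 188.5]
eef_rot: [0.864, 0.503, 0.0, -0.0]
wrist_force: [0.1, 0.3, 0.1]
opening: 26.1
```

```bash
python3 - <<'E'
from rig import status, imaging, nets
from h import *;import pickle
from scipy.spatial.transform import Rotation as Ro
s=status.observe();p=imaging.camera('wrist')
T=np.eye(4);T[:3,:3]=Ro.from_quat(s['eef_rot']).as_matrix();T[:3,3]=s['tool_pos']
M=np.linalg.inv(T@np.array(p['tool_from_camera']));p['rvec']=cv2.Rodrigues(M[:3,:3])[0];p['tvec']=M[:3,3]
pickle.dump(p,open('w1.pkl','wb'))
q=np.load('q.npy');c,sn=np.cos(q[2]),np.sin(q[2])
W=lambda L:np.array([[q[0]+c*a-sn*b,q[1]+sn*a+c*b,z] for a,b,z in L])
im=cv2.resize(p['image'],(800,600))[...,::-1].copy()
for P in proj(p,W([(-150,37,18),(-150,-37,18),(-117,33,50),(-117,-33,50),(-58,49,50),(-49,-42,44),(-153,52,46),(-51,33,50)])):
    print(P.round());cv2.drawMarker(im,tuple(int(v/.64) for v in P),(255,0,255),0,12,1)
cv2.imwrite('pics/w1.png',im)
E
```

```text
[279. 171.]
[226. 171.]
[278. 200.]
[227. 200.]
[288. 242.]
[222. 245.]
[293. 173.]
[276. 246.]
```

View pics/w1.png

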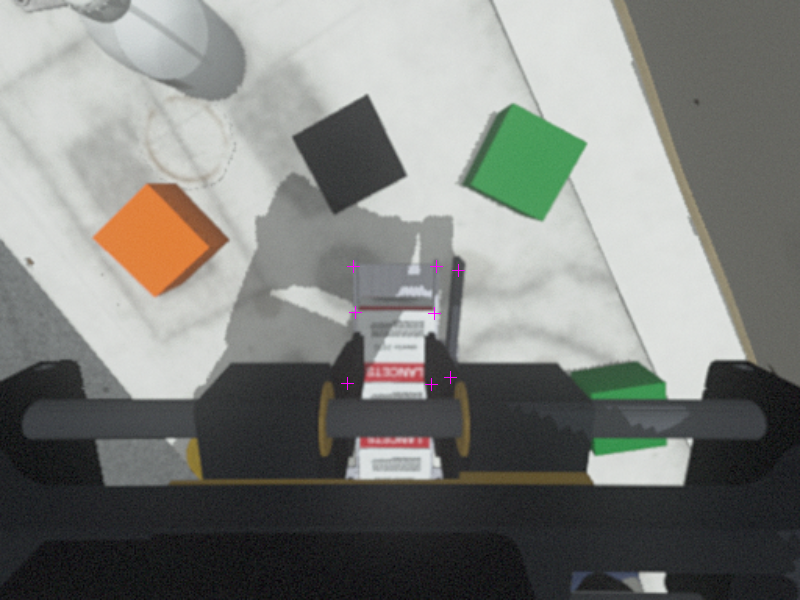

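The wrist view confirms the fit to within about 2 mm: rear face at image row 309, channel rear end at row 262, keeper open on the right. I'll go down behind the row.

Emit:
play_rows:
  plan:
    - {"turn":[0,0,0],"travel":[0,0,35],"claw":26}
    - {"turn":[0,0,0],"travel":[0,0,35],"claw":26}
    - {"turn":[0,0,0],"travel":[0,0,35],"claw":26}
    - {"turn":[0,0,0],"travel":[0,0,35],"claw":26}
    - {"turn":[0,0,0],"travel":[0,0,18],"claw":26}
    - {"turn":[0,0,0],"travel":[0,0,8],"claw":26}
    - {"turn":[0,0,0],"travel":[0,0,0],"claw":26}

```text
time: 3.75
tool_pos: [502.0, 462.7, 21.8]
eef_rot: [0.865, 0.502, -0.001, 0.0]
wrist_force: [-0.9, 0.3, 0.4]
opening: 26.2
```

Emit:
play_rows:
  plan:
    - {"turn":[0,0,0],"travel":[-3,0.1,0],"claw":26}
    - {"turn":[0,0,0],"travel":[-3,0.1,0],"claw":26}
    - {"turn":[0,0,0],"travel":[-3,0.1,0],"claw":26}
    - {"turn":[0,0,0],"travel":[-3,0.1,0],"claw":26}
    - {"turn":[0,0,0],"travel":[-2,0.1,0],"claw":26}
    - {"turn":[0,0,0],"travel":[-2,0.1,0],"claw":26}
    - {"turn":[0,0,0],"travel":[-2,0,0],"claw":26}
    - {"turn":[0,0,0],"travel":[-2,0,0],"claw":26}

```text
time: 4.55
tool_pos: [492.8, 445.3, 22.6]
eef_rot: [0.865, 0.501, 0.0, -0.0]
wrist_force: [1.1, 1.8, 0.5]
opening: 25.5
```

Contact at about 2 N, as expected. I'll push gently, with about 71 mm to go.

Emit:
play_rows:
  plan:
    - {"turn":[0,0,0],"travel":[-2.5,0,0],"claw":26}
    - {"turn":[0,0,0],"travel":[-2.5,0,0],"claw":26}
    - {"turn":[0,0,0],"travel":[-2.5,0,0],"claw":26}
    - {"turn":[0,0,0],"travel":[-2.5,0,0],"claw":26}
    - {"turn":[0,0,0],"travel":[-2.5,0,0],"claw":26}
    - {"turn":[0,0,0],"travel":[-2.5,0,0],"claw":26}
    - {"turn":[0,0,0],"travel":[-2.5,0,0],"claw":26}
    - {"turn":[0,0,0],"travel":[-2.5,0,0],"claw":26}

```text
time: 5.35
tool_pos: [482.7, 427.7, 22.6]
eef_rot: [0.865, 0.501, 0.0, -0.0]
wrist_force: [0.5, 2.0, -0.8]
opening: 25.9
```

Emit:
play_rows:
  plan:
    - {"turn":[0,0,0],"travel":[-2.5,0,0],"claw":26}
    - {"turn":[0,0,0],"travel":[-2.5,0,0],"claw":26}
    - {"turn":[0,0,0],"travel":[-2.5,0,0],"claw":26}
    - {"turn":[0,0,0],"travel":[-2.5,0,0],"claw":26}
    - {"turn":[0,0,0],"travel":[-2.5,0,0],"claw":26}
    - {"turn":[0,0,0],"travel":[-2.5,0,0],"claw":26}
    - {"turn":[0,0,0],"travel":[-2.5,0,0],"claw":26}
    - {"turn":[0,0,0],"travel":[-2.5,0,0],"claw":26}

```text
time: 6.15
tool_pos: [472.7, 410.4, 22.5]
eef_rot: [0.865, 0.501, 0.0, -0.0]
wrist_force: [0.8, 1.8, 0.1]
opening: 25.6
```

Emit:
play_rows:
  plan:
    - {"turn":[0,0,0],"travel":[-2.5,0,0],"claw":26}
    - {"turn":[0,0,0],"travel":[-2.5,0,0],"claw":26}
    - {"turn":[0,0,0],"travel":[-2.5,0,0],"claw":26}
    - {"turn":[0,0,0],"travel":[-2.5,0,0],"claw":26}
    - {"turn":[0,0,0],"travel":[-2.5,0,0],"claw":26}
    - {"turn":[0,0,0],"travel":[-2.5,0,0],"claw":26}
    - {"turn":[0,0,0],"travel":[-2.5,0,0],"claw":26}
    - {"turn":[0,0,0],"travel":[-2.5,0,0],"claw":26}

```text
time: 6.95
tool_pos: [462.8, 393.0, 22.5]
eef_rot: [0.865, 0.501, 0.0, -0.0]
wrist_force: [1.7, 2.2, -0.1]
opening: 25.7
```

Emit:
play_rows:
  plan:
    - {"turn":[0,0,0],"travel":[-1.2,0,0],"claw":26}
    - {"turn":[0,0,0],"travel":[-1,0,0],"claw":26}
    - {"turn":[0,0,0],"travel":[-1,0,0],"claw":26}
    - {"turn":[0,0,0],"travel":[-1,0,0],"claw":26}
    - {"turn":[0,0,0],"travel":[-1,0,0],"claw":26}
    - {"turn":[0,0,0],"travel":[-1,0,0],"claw":26}
    - {"turn":[0,0,0],"travel":[-1,0,0],"claw":26}

```text
time: 7.65
tool_pos: [460.6, 388.0, 23.0]
eef_rot: [0.865, 0.501, 0.002, -0.0]
wrist_force: [4.8, 7.8, -0.4]
opening: 26.5
```

Emit:
play_rows:
  plan:
    - {"turn":[0,0,0],"travel":[-0.7,0,0],"claw":26}
    - {"turn":[0,0,0],"travel":[-0.7,0,0],"claw":26}
    - {"turn":[0,0,0],"travel":[-0.6,0,0],"claw":26}

```text
time: 7.95
tool_pos: [460.6, 387.6, 23.6]
eef_rot: [0.866, 0.501, 0.004, -0.001]
wrist_force: [6.6, 15.3, 0.7]
opening: 26.1
```

The force has risen to 17 N a little early (TCP at rail x -64). I'll back off and check with the cameras.

Emit:
play_rows:
  plan:
    - {"turn":[0,0,0],"travel":[5,0,0],"claw":26}
    - {"turn":[0,0,0],"travel":[15,0,0],"claw":26}
    - {"turn":[0,0,0],"travel":[30,0,0],"claw":26}
    - {"turn":[0,0,0],"travel":[40,0,0],"claw":26}
    - {"turn":[0,0,0],"travel":[0,0,-45],"claw":0}
    - {"turn":[0,0,0],"travel":[0,0,-45],"claw":0}
    - {"turn":[0,0,0],"travel":[0,0,-45],"claw":0}
    - {"turn":[0,0,0],"travel":[0,0,0],"claw":0}

```text
time: 8.75
tool_pos: [504.7, 464.5, 163.7]
eef_rot: [0.865, 0.501, 0.004, -0.0]
wrist_force: [0.3, -0.6, -0.3]
opening: 1.7
```

```bash
python3 - <<'E'
from rig import status, imaging, nets
from h import *;import pickle
p=imaging.camera('top');pickle.dump(p,open('t1.pkl','wb'))
im=cv2.resize(p['image'][150:270,180:330,::-1],(750,600),interpolation=cv2.INTER_CUBIC)
cv2.imwrite('pics/t1.png',im)
s=status.observe();print(s['tool_pos'],s['wrist_force'])
E
```

```text
[503.636386   463.67369365 160.3582294 ] [ 0.40353561  0.27752249 -0.38741639]
```

View pics/t1.png

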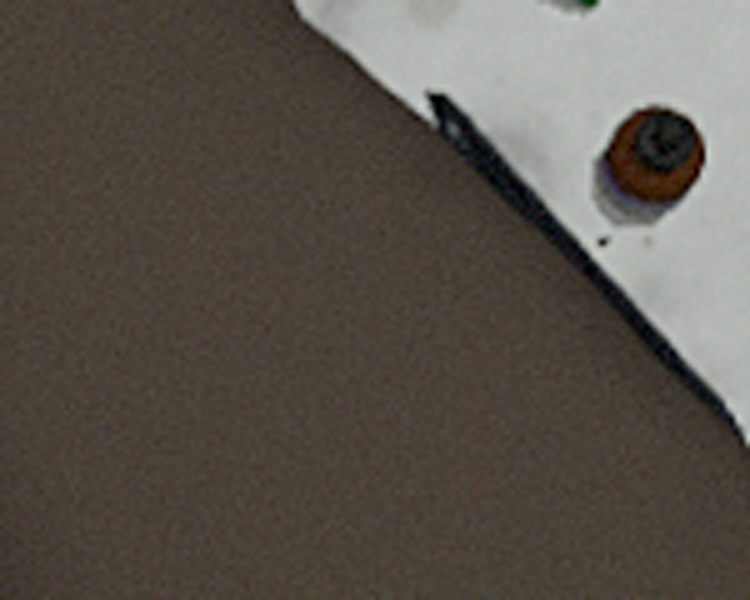

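The arm blocks the top view, so I'll move it aside and look again.

Emit:
play_rows:
  plan:
    - {"turn":[0,0,0],"travel":[0,-40,0],"claw":0}
    - {"turn":[0,0,0],"travel":[0,-40,0],"claw":0}
    - {"turn":[0,0,0],"travel":[0,-40,0],"claw":0}
    - {"turn":[0,0,0],"travel":[0,-40,0],"claw":0}
    - {"turn":[0,0,0],"travel":[0,-40,0],"claw":0}
    - {"turn":[0,0,0],"travel":[0,-40,0],"claw":0}
    - {"turn":[0,0,0],"travel":[0,-40,0],"claw":0}
    - {"turn":[0,0,0],"travel":[0,-10,0],"claw":0}

```text
time: 9.6
tool_pos: [247.9, 608.2, 155.8]
eef_rot: [0.865, 0.502, -0.002, 0.001]
wrist_force: [0.6, -0.3, -0.6]
opening: 0.7
```

```bash
python3 - <<'E'
from rig import status, imaging, nets
from h import *;import pickle
p=imaging.camera('top');pickle.dump(p,open('t1.pkl','wb'))
im=cv2.resize(p['image'][150:270,180:330,::-1],(750,600),interpolation=cv2.INTER_CUBIC)
cv2.imwrite('pics/t2.png',im)
E
```

```text
(no output)
```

View pics/t2.png

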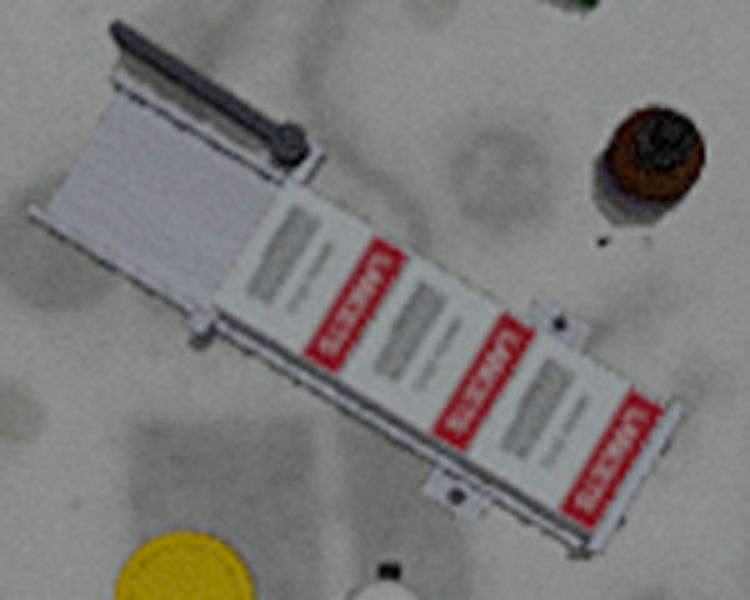

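The row is home: the front red band meets the stop at (660,405)–(590,525), all three cartons touch, and the keeper is still open. Next I'll turn the tool square to the world axes and go to the keeper's outer side with the fingers shut.

Emit:
play_rows:
  plan:
    - {"turn":[0,0,8.5],"travel":[0,0,0],"claw":0}
    - {"turn":[0,0,8.5],"travel":[0,0,0],"claw":0}
    - {"turn":[0,0,8.5],"travel":[0,0,0],"claw":0}
    - {"turn":[0,0,8.5],"travel":[0,0,0],"claw":0}
    - {"turn":[0,0,8.5],"travel":[0,0,0],"claw":0}
    - {"turn":[0,0,8.5],"travel":[0,0,0],"claw":0}
    - {"turn":[0,0,8.5],"travel":[0,0,0],"claw":0}
    - {"turn":[0,0,0.7],"travel":[0,0,0],"claw":0}

```text
time: 10.45
tool_pos: [252.6, 606.6, 156.5]
eef_rot: [1.0, -0.002, -0.0, 0.001]
wrist_force: [1.1, -0.3, -0.0]
opening: 0.2
```

Emit:
play_rows:
  plan:
    - {"turn":[0,0,0],"travel":[40,25,0],"claw":0}
    - {"turn":[0,0,0],"travel":[40,25,0],"claw":0}
    - {"turn":[0,0,0],"travel":[40,25,0],"claw":0}
    - {"turn":[0,0,0],"travel":[40,25,0],"claw":0}
    - {"turn":[0,0,0],"travel":[40,25,0],"claw":0}
    - {"turn":[0,0,0],"travel":[40,25,0],"claw":0}
    - {"turn":[0,0,0],"travel":[40,25,0],"claw":0}
    - {"turn":[0,0,0],"travel":[38,25,0],"claw":0}

```text
time: 11.25
tool_pos: [571.3, 404.9, 156.8]
eef_rot: [1.0, 0.001, -0.0, 0.0]
wrist_force: [0.1, 0.5, -0.1]
opening: 0.7
```

Emit:
play_rows:
  plan:
    - {"turn":[0,0,0],"travel":[0,0,0],"claw":0}

```text
time: 11.35
tool_pos: [573.9, 402.7, 156.3]
eef_rot: [1.0, -0.001, -0.0, 0.001]
wrist_force: [-0.7, 0.1, -0.5]
opening: 0.8
```

Emit:
play_rows:
  plan:
    - {"turn":[0,0,0],"travel":[0,0,35],"claw":0}
    - {"turn":[0,0,0],"travel":[0,0,35],"claw":0}
    - {"turn":[0,0,0],"travel":[0,0,35],"claw":0}
    - {"turn":[0,0,0],"travel":[0,0,21],"claw":0}
    - {"turn":[0,0,0],"travel":[0,0,0],"claw":0}

```text
time: 11.85
tool_pos: [567.5, 406.0, 27.8]
eef_rot: [1.0, 0.001, -0.003, 0.002]
wrist_force: [0.1, -1.0, -0.8]
opening: 0.7
```

```bash
python3 - <<'E'
from rig import status
import numpy as np
q=np.load('q.npy');c,s=np.cos(q[2]),np.sin(q[2])
p=status.observe()['tool_pos'];print(p)
th=np.radians(np.r_[178,np.linspace(182,270,23)]);r=74;d=18
X=-58+r*np.cos(th)+d*np.sin(th);Y=49+r*np.sin(th)-d*np.cos(th)
W=np.c_[q[0]+c*X-s*Y,q[1]+s*X+c*Y]
D=np.diff(np.r_[[p[:2]],W],axis=0)
print(W[[0,8,16,-1]].round(1).tolist())
print([[round(a,1),round(-b,1)] for a,b in D])
E
```

```text
[567.51801609 405.99006619  27.83527677]
[[553.4, 411.5], [516.9, 432.3], [475.0, 430.5], [443.8, 410.8]]
[[np.float64(-14.1), np.float64(-5.5)], [np.float64(-3.8), np.float64(-3.7)], [np.float64(-4.1), np.float64(-3.4)], [np.float64(-4.3), np.float64(-3.1)], [np.float64(-4.5), np.float64(-2.8)], [np.float64(-4.7), np.float64(-2.5)], [np.float64(-4.9), np.float64(-2.1)], [np.float64(-5.0), np.float64(-1.8)], [np.float64(-5.1), np.float64(-1.4)], [np.float64(-5.2), np.float64(-1.1)], [np.float64(-5.3), np.float64(-0.7)], [np.float64(-5.3), np.float64(-0.3)], [np.float64(-5.3), np.float64(0.0)], [np.float64(-5.3), np.float64(0.4)], [np.float64(-5.3), np.float64(0.8)], [np.float64(-5.2), np.float64(1.1)], [np.float64(-5.1), np.float64(1.5)], [np.float64(-5.0), np.float64(1.9)], [np.float64(-4.8), np.float64(2.2)], [np.float64(-4.7), np.float64(2.5)], [np.float64(-4.5), np.float64(2.8)], [np.float64(-4.3), np.float64(3.2)], [np.float64(-4.0), np.float64(3.4)], [np.float64(-3.8), np.float64(3.7)]]
```

Emit:
play_rows:
  plan:
    - {"turn":[0,0,0],"travel":[-7,-3,0],"claw":0}
    - {"turn":[0,0,0],"travel":[-7,-2.5,0],"claw":0}
    - {"turn":[0,0,0],"travel":[-3.8,-3.7,0],"claw":0}
    - {"turn":[0,0,0],"travel":[-4.1,-3.4,0],"claw":0}
    - {"turn":[0,0,0],"travel":[-4.3,-3.1,0],"claw":0}
    - {"turn":[0,0,0],"travel":[-4.5,-2.8,0],"claw":0}
    - {"turn":[0,0,0],"travel":[-4.7,-2.5,0],"claw":0}
    - {"turn":[0,0,0],"travel":[-4.9,-2.1,0],"claw":0}

```text
time: 12.65
tool_pos: [528.7, 430.7, 31.5]
eef_rot: [1.0, -0.001, 0.0, -0.0]
wrist_force: [-0.7, 1.0, -0.1]
opening: 0.5
```

Emit:
play_rows:
  plan:
    - {"turn":[0,0,0],"travel":[-5,-1.8,0],"claw":0}
    - {"turn":[0,0,0],"travel":[-5.1,-1.4,0],"claw":0}
    - {"turn":[0,0,0],"travel":[-5.2,-1.1,0],"claw":0}
    - {"turn":[0,0,0],"travel":[-5.3,-0.7,0],"claw":0}
    - {"turn":[0,0,0],"travel":[-5.3,-0.3,0],"claw":0}
    - {"turn":[0,0,0],"travel":[-5.3,0,0],"claw":0}
    - {"turn":[0,0,0],"travel":[-5.3,0.4,0],"claw":0}
    - {"turn":[0,0,0],"travel":[-5.3,0.8,0],"claw":0}

```text
time: 13.45
tool_pos: [486.9, 434.6, 31.6]
eef_rot: [1.0, -0.001, 0.0, -0.0]
wrist_force: [0.4, 0.1, 0.1]
opening: 0.4
```

Emit:
play_rows:
  plan:
    - {"turn":[0,0,0],"travel":[-5.2,1.1,0],"claw":0}
    - {"turn":[0,0,0],"travel":[-5.1,1.5,0],"claw":0}
    - {"turn":[0,0,0],"travel":[-5,1.9,0],"claw":0}
    - {"turn":[0,0,0],"travel":[-4.8,2.2,0],"claw":0}
    - {"turn":[0,0,0],"travel":[-4.7,2.5,0],"claw":0}
    - {"turn":[0,0,0],"travel":[0,0,0],"claw":0}

```text
time: 14.05
tool_pos: [461.9, 425.1, 31.6]
eef_rot: [1.0, -0.001, -0.0, 0.0]
wrist_force: [-1.1, 0.2, 0.5]
opening: 0.2
```

Emit:
play_rows:
  plan:
    - {"turn":[0,0,0],"travel":[-4.5,2.8,0],"claw":0}
    - {"turn":[0,0,0],"travel":[-4.3,3.2,0],"claw":0}
    - {"turn":[0,0,0],"travel":[-2.2,2,0],"claw":0}
    - {"turn":[0,0,0],"travel":[-1.5,1.6,0],"claw":0}
    - {"turn":[0,0,0],"travel":[0,0,0],"claw":0}

```text
time: 14.55
tool_pos: [449.9, 415.7, 31.6]
eef_rot: [1.0, -0.001, -0.0, -0.0]
wrist_force: [-0.9, 0.4, 0.2]
opening: 0.7
```

Emit:
play_rows:
  plan:
    - {"turn":[0,0,0],"travel":[-0.6,1,0],"claw":0}
    - {"turn":[0,0,0],"travel":[-0.6,1,0],"claw":0}
    - {"turn":[0,0,0],"travel":[0,0,0],"claw":0}

```text
time: 14.85
tool_pos: [448.8, 413.8, 31.5]
eef_rot: [1.0, -0.001, -0.0, -0.0]
wrist_force: [-0.1, 0.5, -0.2]
opening: 0.2
```

Emit:
play_rows:
  plan:
    - {"turn":[0,0,0],"travel":[-0.5,0.9,0],"claw":0}
    - {"turn":[0,0,0],"travel":[-0.5,0.9,0],"claw":0}
    - {"turn":[0,0,0],"travel":[-0.5,0.9,0],"claw":0}
    - {"turn":[0,0,0],"travel":[0,0,0],"claw":0}

```text
time: 15.25
tool_pos: [447.2, 411.0, 31.5]
eef_rot: [1.0, -0.001, -0.0, -0.0]
wrist_force: [0.7, 0.2, -0.0]
opening: 0.5
```

Emit:
play_rows:
  plan:
    - {"turn":[0,0,0],"travel":[-0.5,0.9,0],"claw":0}
    - {"turn":[0,0,0],"travel":[-0.5,0.9,0],"claw":0}
    - {"turn":[0,0,0],"travel":[0,0,0],"claw":0}

```text
time: 15.55
tool_pos: [446.2, 409.3, 31.5]
eef_rot: [1.0, -0.001, -0.0, -0.0]
wrist_force: [-0.4, 0.5, 0.2]
opening: 0.6
```

Emit:
play_rows:
  plan:
    - {"turn":[0,0,0],"travel":[-0.5,0.9,0],"claw":0}
    - {"turn":[0,0,0],"travel":[-0.5,0.9,0],"claw":0}
    - {"turn":[0,0,0],"travel":[0,0,0],"claw":0}

```text
time: 15.85
tool_pos: [445.2, 407.5, 31.5]
eef_rot: [1.0, -0.001, -0.0, -0.0]
wrist_force: [-0.1, -0.5, 1.0]
opening: 0.5
```

Emit:
play_rows:
  plan:
    - {"turn":[0,0,0],"travel":[-0.5,0.9,0],"claw":0}
    - {"turn":[0,0,0],"travel":[-0.5,0.9,0],"claw":0}
    - {"turn":[0,0,0],"travel":[0,0,0],"claw":0}

```text
time: 16.15
tool_pos: [444.2, 405.7, 31.6]
eef_rot: [1.0, -0.001, -0.0, -0.0]
wrist_force: [-0.3, 0.1, 0.4]
opening: 0.5
```

```bash
python3 - <<'E'
from rig import status, imaging, nets
import cv2
p=imaging.camera('wrist');q=imaging.camera('scene')
a=cv2.resize(p['image'],(400,300));b=cv2.resize(q['image'][150:270,180:340],(400,300),interpolation=cv2.INTER_CUBIC)
cv2.imwrite('pics/w2.png',cv2.hconcat([a,b])[...,::-1])
print(status.observe()['wrist_force'])
E
```

```text
[-0.00982911  0.15484582 -1.12260965]
```

View pics/w2.png

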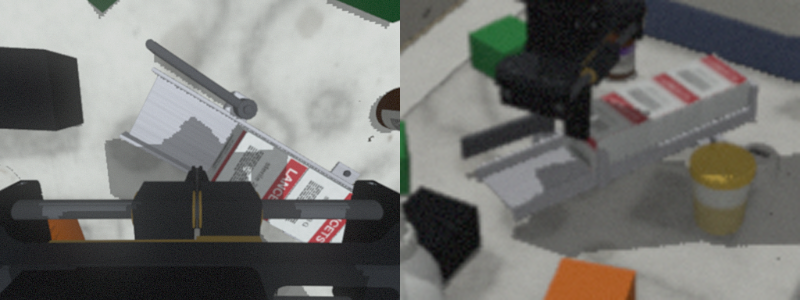

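The wrist view shows the keeper still open (pin (245,108), tip (150,45) in the left half), so the finger got past it. I'll measure the keeper angle and look closer.

```bash
python3 - <<'E'
from rig import status, imaging, nets
from h import *
from scipy.spatial.transform import Rotation as Ro
s=status.observe();p=imaging.camera('wrist')
T=np.eye(4);T[:3,:3]=Ro.from_quat(s['eef_rot']).as_matrix();T[:3,3]=s['tool_pos']
M=np.linalg.inv(T@np.array(p['tool_from_camera']));p['rvec']=cv2.Rodrigues(M[:3,:3])[0];p['tvec']=M[:3,3]
q=np.load('q.npy');c,sn=np.cos(q[2]),np.sin(q[2])
W=lambda L:np.array([[q[0]+c*a-sn*b,q[1]+sn*a+c*b,z] for a,b,z in L])
def toR(w):
    d=w[:,:2]-q[:2];return np.c_[d@[c,sn],d@[-sn,c]]
k=toR(unproj(p,np.array([(245,106),(150,42)])*1.28,46));print(k.round(1),np.degrees(np.arctan2(*(k[1]-k[0])[::-1])))
print('pred pin,rear walls,post',(proj(p,W([(-58,49,50),(-150,37,18),(-150,-37,18),(-48,33,50),(-135,52,46),(-157,53,46)]))/1.28).round().tolist())
im=p['image'][20:270,120:440,::-1]
cv2.imwrite('pics/w3.png',cv2.resize(im,(768,600),interpolation=cv2.INTER_CUBIC))
E
```

```text
[[ -66.3   50.7]
 [-158.7   54.7]] 177.48493378259835
pred pin,rear walls,post [[253.0, 113.0], [156.0, 72.0], [123.0, 138.0], [253.0, 135.0], [175.0, 61.0], [151.0, 45.0]]
```

View pics/w3.png

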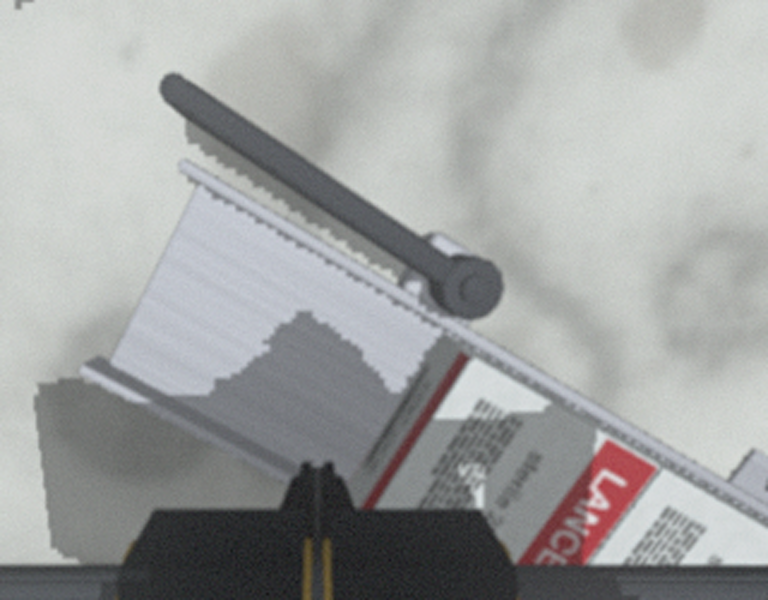

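```bash
python3 - <<'E'
from rig import status, imaging
from h import *
s=status.observe();p=imaging.camera('scene');t=s['tool_pos'];print(t)
q=np.load('q.npy');c,sn=np.cos(q[2]),np.sin(q[2])
W=lambda L:np.array([[q[0]+c*a-sn*b,q[1]+sn*a+c*b,z] for a,b,z in L])
im=cv2.resize(p['image'][145:245,190:320,::-1],(780,600),interpolation=cv2.INTER_CUBIC)
def mk(X,col):
    for u in proj(p,X):
        print(u.round(1)); cv2.drawMarker(im,tuple(int(v) for v in (u-[190,145])*6),col,0,16,1)
mk([t,t+[0,0,20],t+[0,0,60]],(255,0,255))
mk(W([(-150,37,18),(-150,-37,18),(-58,49,50),(-49,-42,44),(-48,-33,50)]),(0,255,0));mk(W([(-153,53,46),(-153,53,22)]),(0,255,255))
cv2.imwrite('pics/s3.png',im)
E
```

```text
[444.3130504  405.81316381  31.568469  ]
[250.7 212.7]
[250.6 206.2]
[250.2 192.7]
[212.2 215.9]
[227.1 231.2]
[240.1 191.7]
[262.8 209.4]
[261.1 205.6]
[207.3 204.3]
[208. 212.]
```

View pics/s3.png

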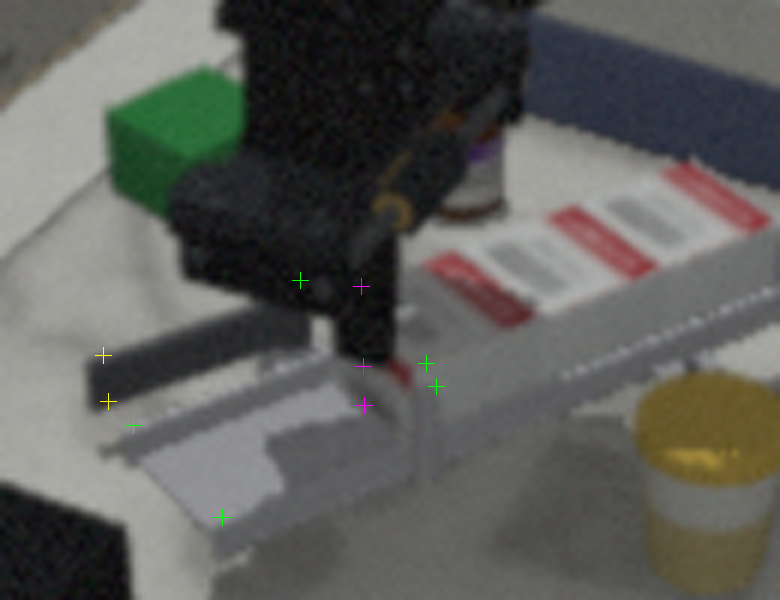

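The finger ends clearly above the projected TCP: it appears at crop row 360 while the TCP marker is at row 404. The real tips therefore sit about 20 mm higher than the reported TCP, and the finger passed over the keeper. I'll go back outside the keeper and find the tip height by touching the bare worktop gently.

Emit:
play_rows:
  plan:
    - {"turn":[0,0,0],"travel":[0.6,-1,-20],"claw":0}
    - {"turn":[0,0,0],"travel":[0,0,-45],"claw":0}
    - {"turn":[0,0,0],"travel":[20,0,-30],"claw":0}
    - {"turn":[0,0,0],"travel":[40,0,0],"claw":0}
    - {"turn":[0,0,0],"travel":[40,0,0],"claw":0}
    - {"turn":[0,0,0],"travel":[25,0,0],"claw":0}
    - {"turn":[0,0,0],"travel":[0,0,0],"claw":0}
    - {"turn":[0,0,0],"travel":[0,0,0],"claw":0}

```text
time: 17.15
tool_pos: [569.5, 406.3, 125.9]
eef_rot: [1.0, -0.001, -0.001, 0.0]
wrist_force: [-1.2, -0.1, -0.4]
opening: 0.8
```

Emit:
play_rows:
  plan:
    - {"turn":[0,0,0],"travel":[0,0,40],"claw":0}
    - {"turn":[0,0,0],"travel":[0,0,40],"claw":0}
    - {"turn":[0,0,0],"travel":[0,0,25],"claw":0}
    - {"turn":[0,0,0],"travel":[0,0,5],"claw":0}
    - {"turn":[0,0,0],"travel":[0,0,3],"claw":0}
    - {"turn":[0,0,0],"travel":[0,0,3],"claw":0}
    - {"turn":[0,0,0],"travel":[0,0,0],"claw":0}

```text
time: 17.85
tool_pos: [570.1, 407.0, 11.8]
eef_rot: [1.0, -0.0, 0.001, -0.0]
wrist_force: [-0.6, -0.5, -0.1]
opening: 0.5
```

Emit:
play_rows:
  plan:
    - {"turn":[0,0,0],"travel":[0,0,2],"claw":0}
    - {"turn":[0,0,0],"travel":[0,0,2],"claw":0}
    - {"turn":[0,0,0],"travel":[0,0,2],"claw":0}
    - {"turn":[0,0,0],"travel":[0,0,2],"claw":0}
    - {"turn":[0,0,0],"travel":[0,0,1.5],"claw":0}
    - {"turn":[0,0,0],"travel":[0,0,0],"claw":0}

```text
time: 18.45
tool_pos: [569.8, 406.5, 0.7]
eef_rot: [1.0, -0.001, -0.0, 0.0]
wrist_force: [-0.4, -0.2, 0.1]
opening: 0.6
```

Emit:
play_rows:
  plan:
    - {"turn":[0,0,0],"travel":[0,0,1.5],"claw":0}
    - {"turn":[0,0,0],"travel":[0,0,1],"claw":0}
    - {"turn":[0,0,0],"travel":[0,0,0],"claw":0}

```text
time: 18.75
tool_pos: [569.8, 406.6, -1.6]
eef_rot: [1.0, -0.001, -0.0, 0.0]
wrist_force: [0.2, -0.6, 0.0]
opening: 0.0
```

No contact at TCP z = -1.6, so the offset is real. Continuing down gently.

Emit:
play_rows:
  plan:
    - {"turn":[0,0,0],"travel":[0,0,2],"claw":0}
    - {"turn":[0,0,0],"travel":[0,0,2],"claw":0}
    - {"turn":[0,0,0],"travel":[0,0,1.5],"claw":0}
    - {"turn":[0,0,0],"travel":[0,0,0],"claw":0}

```text
time: 19.15
tool_pos: [569.8, 406.6, -7.3]
eef_rot: [1.0, -0.001, -0.0, 0.0]
wrist_force: [0.7, 0.1, 0.7]
opening: 0.7
```

Emit:
play_rows:
  plan:
    - {"turn":[0,0,0],"travel":[0,0,2],"claw":0}
    - {"turn":[0,0,0],"travel":[0,0,2],"claw":0}
    - {"turn":[0,0,0],"travel":[0,0,0],"claw":0}

```text
time: 19.45
tool_pos: [569.8, 406.6, -11.3]
eef_rot: [1.0, -0.001, -0.0, 0.0]
wrist_force: [-0.1, -0.1, 0.7]
opening: 0.4
```

Emit:
play_rows:
  plan:
    - {"turn":[0,0,0],"travel":[0,0,1.5],"claw":0}
    - {"turn":[0,0,0],"travel":[0,0,1.5],"claw":0}
    - {"turn":[0,0,0],"travel":[0,0,0],"claw":0}

```text
time: 19.75
tool_pos: [569.8, 406.6, -14.2]
eef_rot: [1.0, -0.001, -0.0, 0.0]
wrist_force: [-0.2, 0.3, -0.1]
opening: 0.4
```

Emit:
play_rows:
  plan:
    - {"turn":[0,0,0],"travel":[0,0,1.2],"claw":0}
    - {"turn":[0,0,0],"travel":[0,0,1.2],"claw":0}
    - {"turn":[0,0,0],"travel":[0,0,0],"claw":0}

```text
time: 20.05
tool_pos: [569.8, 406.6, -16.5]
eef_rot: [1.0, -0.001, -0.0, 0.0]
wrist_force: [-0.0, 0.6, 0.2]
opening: 0.4
```

Emit:
play_rows:
  plan:
    - {"turn":[0,0,0],"travel":[0,0,1.2],"claw":0}
    - {"turn":[0,0,0],"travel":[0,0,1.2],"claw":0}
    - {"turn":[0,0,0],"travel":[0,0,0],"claw":0}

```text
time: 20.35
tool_pos: [569.8, 406.6, -19.0]
eef_rot: [1.0, -0.001, -0.0, 0.0]
wrist_force: [-0.5, 0.6, 0.4]
opening: 0.5
```

Emit:
play_rows:
  plan:
    - {"turn":[0,0,0],"travel":[0,0,1.2],"claw":0}
    - {"turn":[0,0,0],"travel":[0,0,1.2],"claw":0}
    - {"turn":[0,0,0],"travel":[0,0,0],"claw":0}

```text
time: 20.65
tool_pos: [569.8, 406.6, -21.3]
eef_rot: [1.0, -0.001, -0.0, 0.0]
wrist_force: [0.0, 0.0, 0.2]
opening: 0.5
```

Emit:
play_rows:
  plan:
    - {"turn":[0,0,0],"travel":[0,0,1.2],"claw":0}
    - {"turn":[0,0,0],"travel":[0,0,1.2],"claw":0}
    - {"turn":[0,0,0],"travel":[0,0,0],"claw":0}

```text
time: 20.95
tool_pos: [569.8, 406.6, -23.7]
eef_rot: [1.0, -0.001, -0.0, 0.0]
wrist_force: [-0.6, 0.8, 0.5]
opening: 0.7
```

Emit:
play_rows:
  plan:
    - {"turn":[0,0,0],"travel":[0,0,1.2],"claw":0}
    - {"turn":[0,0,0],"travel":[0,0,1.2],"claw":0}
    - {"turn":[0,0,0],"travel":[0,0,0],"claw":0}

```text
time: 21.25
tool_pos: [570.0, 406.7, -25.7]
eef_rot: [1.0, -0.001, 0.0, -0.0]
wrist_force: [-1.6, -0.3, 2.8]
opening: 0.3
```

The tip touches at TCP z ≈ -25, so the tips sit 25 mm above the reported TCP. I'll raise to TCP z ≈ 5 (tip at 30) and sweep the keeper again.

Emit:
play_rows:
  plan:
    - {"turn":[0,0,0],"travel":[0,0,-15],"claw":0}
    - {"turn":[0,0,0],"travel":[0,0,-16],"claw":0}
    - {"turn":[0,0,0],"travel":[-5.5,-1.5,0],"claw":0}
    - {"turn":[0,0,0],"travel":[-5.5,-1.5,0],"claw":0}
    - {"turn":[0,0,0],"travel":[-5.5,-1.8,0],"claw":0}
    - {"turn":[0,0,0],"travel":[-3.8,-3.7,0],"claw":0}
    - {"turn":[0,0,0],"travel":[-4.1,-3.4,0],"claw":0}
    - {"turn":[0,0,0],"travel":[-4.3,-3.1,0],"claw":0}

```text
time: 22.05
tool_pos: [540.7, 422.0, 4.7]
eef_rot: [1.0, -0.0, -0.0, 0.0]
wrist_force: [0.4, -0.2, 0.6]
opening: 0.6
```

Emit:
play_rows:
  plan:
    - {"turn":[0,0,0],"travel":[-4.5,-2.8,0],"claw":0}
    - {"turn":[0,0,0],"travel":[-4.7,-2.5,0],"claw":0}
    - {"turn":[0,0,0],"travel":[0,0,0],"claw":0}

```text
time: 22.35
tool_pos: [531.3, 427.4, 5.0]
eef_rot: [1.0, -0.0, -0.0, -0.0]
wrist_force: [-0.2, 0.7, 0.1]
opening: 0.3
```

```bash
python3 - <<'E'
from rig import status, imaging
import cv2
p=imaging.camera('wrist')
cv2.imwrite('pics/w4.png',cv2.resize(p['image'],(640,480))[...,::-1])
E
```

```text
(no output)
```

View pics/w4.png

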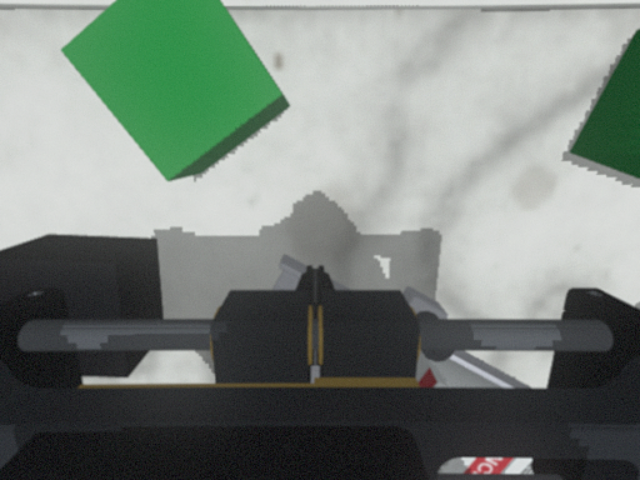

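The pin is at (437,335) and the keeper no longer shows in its open position, so it is moving with the finger. Continuing the arc.

Emit:
play_rows:
  plan:
    - {"turn":[0,0,0],"travel":[-4.9,-2.1,0],"claw":0}
    - {"turn":[0,0,0],"travel":[-5,-1.8,0],"claw":0}
    - {"turn":[0,0,0],"travel":[-5.1,-1.4,0],"claw":0}
    - {"turn":[0,0,0],"travel":[-5.2,-1.1,0],"claw":0}
    - {"turn":[0,0,0],"travel":[-5.3,-0.7,0],"claw":0}
    - {"turn":[0,0,0],"travel":[-5.3,-0.3,0],"claw":0}
    - {"turn":[0,0,0],"travel":[-5.3,0,0],"claw":0}
    - {"turn":[0,0,0],"travel":[-5.3,0.4,0],"claw":0}

```text
time: 23.2
tool_pos: [490.2, 434.1, 5.1]
eef_rot: [1.0, -0.001, 0.0, -0.0]
wrist_force: [0.9, -0.0, -0.9]
opening: 0.6
```

Emit:
play_rows:
  plan:
    - {"turn":[0,0,0],"travel":[-5.3,0.8,0],"claw":0}
    - {"turn":[0,0,0],"travel":[-5.2,1.1,0],"claw":0}
    - {"turn":[0,0,0],"travel":[-5.1,1.5,0],"claw":0}
    - {"turn":[0,0,0],"travel":[-5,1.9,0],"claw":0}
    - {"turn":[0,0,0],"travel":[-4.8,2.2,0],"claw":0}
    - {"turn":[0,0,0],"travel":[0,0,0],"claw":0}

```text
time: 23.8
tool_pos: [464.5, 426.3, 5.1]
eef_rot: [1.0, -0.001, -0.0, 0.0]
wrist_force: [-0.1, 0.9, -0.3]
opening: 0.6
```

Emit:
play_rows:
  plan:
    - {"turn":[0,0,0],"travel":[-3.5,2,0],"claw":0}
    - {"turn":[0,0,0],"travel":[-3.3,2.2,0],"claw":0}
    - {"turn":[0,0,0],"travel":[-2.5,1.8,0],"claw":0}
    - {"turn":[0,0,0],"travel":[0,0,0],"claw":0}

```text
time: 24.2
tool_pos: [455.6, 420.3, 5.0]
eef_rot: [1.0, -0.001, -0.0, 0.0]
wrist_force: [-0.6, -0.2, -0.5]
opening: 0.5
```

Emit:
play_rows:
  plan:
    - {"turn":[0,0,0],"travel":[-1,1.5,0],"claw":0}
    - {"turn":[0,0,0],"travel":[-1,1.5,0],"claw":0}
    - {"turn":[0,0,0],"travel":[-1,1.5,0],"claw":0}
    - {"turn":[0,0,0],"travel":[0,0,0],"claw":0}

```text
time: 24.6
tool_pos: [452.8, 415.9, 5.0]
eef_rot: [1.0, -0.001, -0.0, 0.0]
wrist_force: [0.2, 0.2, -0.5]
opening: 0.5
```

Emit:
play_rows:
  plan:
    - {"turn":[0,0,0],"travel":[-0.6,1,0],"claw":0}
    - {"turn":[0,0,0],"travel":[-0.6,1,0],"claw":0}
    - {"turn":[0,0,0],"travel":[-0.6,1,0],"claw":0}
    - {"turn":[0,0,0],"travel":[0,0,0],"claw":0}

```text
time: 25.0
tool_pos: [451.0, 413.0, 5.1]
eef_rot: [1.0, -0.001, -0.0, -0.0]
wrist_force: [0.1, 0.2, 0.8]
opening: 0.2
```

Emit:
play_rows:
  plan:
    - {"turn":[0,0,0],"travel":[-0.5,0.9,0],"claw":0}
    - {"turn":[0,0,0],"travel":[-0.5,0.9,0],"claw":0}
    - {"turn":[0,0,0],"travel":[0,0,0],"claw":0}

```text
time: 25.3
tool_pos: [450.1, 411.3, 5.1]
eef_rot: [1.0, -0.001, 0.0, -0.0]
wrist_force: [0.2, 1.1, 0.0]
opening: 0.2
```

Emit:
play_rows:
  plan:
    - {"turn":[0,0,0],"travel":[-0.5,0.9,0],"claw":0}
    - {"turn":[0,0,0],"travel":[-0.5,0.9,0],"claw":0}
    - {"turn":[0,0,0],"travel":[0,0,0],"claw":0}

```text
time: 25.6
tool_pos: [449.8, 410.5, 5.3]
eef_rot: [1.0, -0.001, 0.001, -0.001]
wrist_force: [1.3, 6.7, -1.9]
opening: 0.3
```

Emit:
play_rows:
  plan:
    - {"turn":[0,0,0],"travel":[-0.5,0.9,0],"claw":0}
    - {"turn":[0,0,0],"travel":[-0.5,0.9,0],"claw":0}
    - {"turn":[0,0,0],"travel":[0,0,0],"claw":0}

```text
time: 25.9
tool_pos: [449.7, 410.1, 5.6]
eef_rot: [1.0, -0.001, 0.002, -0.002]
wrist_force: [3.8, 15.5, -5.0]
opening: 0.3
```

Emit:
play_rows:
  plan:
    - {"turn":[0,0,0],"travel":[-0.5,0.9,0],"claw":0}
    - {"turn":[0,0,0],"travel":[-0.5,0.9,0],"claw":0}
    - {"turn":[0,0,0],"travel":[0,0,0],"claw":0}

```text
time: 26.2
tool_pos: [449.6, 409.7, 5.8]
eef_rot: [1.0, -0.001, 0.003, -0.004]
wrist_force: [5.9, 22.9, -8.9]
opening: 0.6
```

The keeper is firmly at its limit (23 N, no further motion). I'll back off straight, lift, move clear and check.

Emit:
play_rows:
  plan:
    - {"turn":[0,0,0],"travel":[3,-5.2,0],"claw":0}
    - {"turn":[0,0,0],"travel":[10,-17,0],"claw":0}
    - {"turn":[0,0,0],"travel":[10,-17,0],"claw":0}
    - {"turn":[0,0,0],"travel":[0,0,-40],"claw":0}
    - {"turn":[0,0,0],"travel":[0,0,-45],"claw":0}
    - {"turn":[0,0,0],"travel":[0,0,-45],"claw":0}
    - {"turn":[0,0,0],"travel":[-30,-30,-20],"claw":0}
    - {"turn":[0,0,0],"travel":[-35,-30,0],"claw":0}

```text
time: 27.0
tool_pos: [406.4, 505.9, 158.8]
eef_rot: [1.0, -0.002, 0.002, -0.002]
wrist_force: [0.4, 0.8, -0.8]
opening: 0.4
```

Emit:
play_rows:
  plan:
    - {"turn":[0,0,0],"travel":[-38,-30,0],"claw":0}
    - {"turn":[0,0,0],"travel":[-38,-30,0],"claw":0}
    - {"turn":[0,0,0],"travel":[-38,-30,0],"claw":0}
    - {"turn":[0,0,0],"travel":[-35,-30,0],"claw":0}
    - {"turn":[0,0,0],"travel":[0,0,0],"claw":0}
    - {"turn":[0,0,0],"travel":[0,0,0],"claw":0}

```text
time: 27.6
tool_pos: [255.5, 625.3, 154.7]
eef_rot: [1.0, 0.0, -0.0, 0.0]
wrist_force: [0.5, -0.6, 0.3]
opening: 0.6
```

```bash
python3 - <<'E'
from rig import status, imaging
from h import *;import pickle
s=status.observe();print(s['time'],s['tool_pos'])
p=imaging.camera('top');o=pickle.load(open('p0.pkl','rb'))['top']
im=cv2.resize(p['image'][150:290,180:330,::-1],(643,600),interpolation=cv2.INTER_CUBIC)
cv2.imwrite('pics/t5.png',im)
for n,(x,y,w) in {'cup':(216,270,20),'tally':(256,273,14),'bottle':(311,182,15)}.items():
    d=cv2.absdiff(cv2.blur(p['image'],(3,3)),cv2.blur(o['image'],(3,3)))[y-w:y+w,x-w:x+w];print(n,d.mean().round(1),d.max())
E
```

```text
27.6 [255.45018507 625.32579138 154.68004049]
cup 2.9 7
tally 2.9 7
bottle 2.7 10
```

View pics/t5.png

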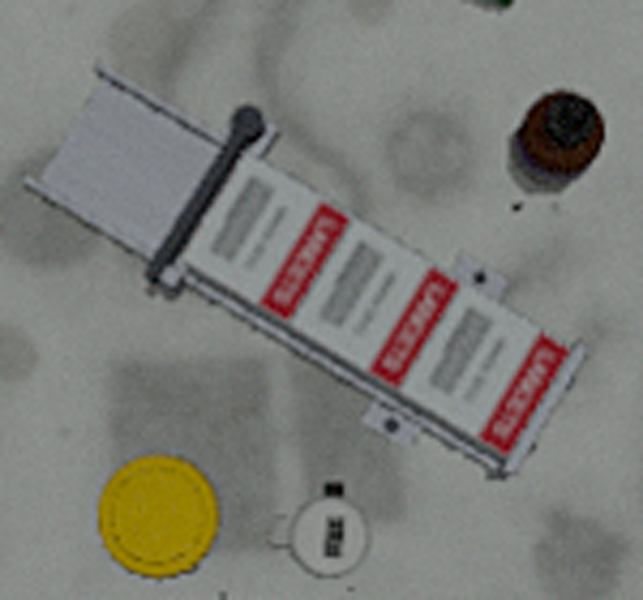

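The keeper lies straight across the channel, from its pin at (247,123) to its end at (155,275) against the post. The front carton's red band meets the stop at (565,350)–(500,450), the cartons touch, and the bystanders haven't moved. Handing in.

```bash
python3 -c "
from rig import workorder;print(workorder.sign_off())"
```

```text
the job is handed in; nothing more can be done
None
```

The cartons are home against the stop with all three touching, and the keeper is fully closed behind them. I handed the job in at about 28 s; no verdict is reported.

- **Cartons:** I pushed only the rear carton. It took about 2 N to slide the row, and I stopped at about 17 N once the front carton was against the stop. The keeper was still open when I checked at that point.
- **Keeper:** I swept it round with the shut fingertips until it would move no further, at about 23 N.
- **Final top view:** The front carton meets the stop, the keeper's end rests on the post, and the arm is clear. The cup, tally counter and bottle match the first picture within image noise.

**What disagreed:**
- **Fingertip height:** The fingertips sit about 25 mm higher than the reported tool position, which I confirmed by touching the bare worktop at about 3 N. This means the first keeper sweep passed over the arm without touching it. It also means the cartons were pushed near their top edge, at about 47 mm, though the top views show no tipping.
- **Stop position:** The push ended a few mm earlier than my rail fit predicted. The pictures show the row home, so I put this down to fit and finger-size error.

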